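# Put the rolling pin away from behind the condiments

### The arm

A 6-joint arm with a two-finger parallel gripper is mounted at the origin on a cart in front of the work surface, level with it; the furniture and walls round the work are solid. World frame = base frame: x ahead of the robot, y to its left, z up, the work surface at z = 0. Lengths are in m, angles in rad, forces in N, time in s.
With the tool pointing down it reaches from about 0.35 to 0.725 m from the base axis. Payload 6 kg.
Tool frame: the origin (TCP) lies midway between the tips of the shut fingers; the grasp point (between the pads) lies 19 mm behind it (robot.grip_point_offset is the z of the grasp point in the tool frame, in m); z points along the fingers, y is the line along which they close (so a half turn about z gives the same grasp; the last joint's range is limited). The gripper opens to 85 mm and grips with 20 to 120 N. Pads are 22 mm wide; open, the fingers measure 114 mm over their backs; the gripper's body (76 mm by 85 mm) begins 54 mm behind the grasp point. The pads swing forward as they close: fully open they stand 13 mm farther back than shut.
Start: joints at [-0.825, 0.04, 0.085, 0, -1.615, -0.334], TCP at [0.24, -0.55, 0.231] pointing down, gripper open.
Joint ranges: [-2.56, 2.56], [-1.29, 2.01], [-1.08, 1.49], [-3.29, 1.98], [-2.81, -0.18], [-2.99, 2.99]. Speed limits (rad/s): [2.57, 2.57, 3.01, 3.14, 3.14, 3.14].

### API

Orientations are given as a unit quaternion [x, y, z, w].
In Python, from station import robot gives the robot as it stands. The module is installed in compiled form; this text tells all that it offers.
- The arm moves only by the tool jog_arm, never from a script. Its argument "motion" is a list of rows, each a list of 5 numbers: the opening in per cent of the stroke, from 0 (shut) to 100 (fully open), then the shift along the world's x, y, z in cm, then the turn about the world's z in degrees. A call has exactly 8 rows; each row is the pose to reach, as a shift and turn from the pose commanded when the call began; what a row does not reach only later rows make up. A row lasts 1/10 s, in which the tool goes at most 50 mm and 8.59 degrees, less where a joint would pass 70% of its speed; a pose out of reach is approached as far as the arm can. A call with a gripper value outside its range is refused whole. The fingers move at their own pace and stop on an object; the grip force is fixed at half the most. Time passes only in rows, so rows that repeat a pose let the fingers close, or fill a call up. It gives the time, the measured TCP pose, the force, the opening and the grip force at its end, in the units of the state.
- robot.read_state(): the state, without advancing time (a new reading comes with each control period).
- robot.get_image(name): name is "side" or "top" or "wrist"; returns a dict with "pixels" (480x640x3 uint8, red, green, blue), "mtx" (3x3 intrinsics, pixels), "position" and "attitude" of the camera in the world; the wrist camera has in their place "mount" (4x4, takes a point from camera to tool coordinates, whose origin is the TCP and whose axes are the flange's). Camera axes: x right, y down, z forward; pixel columns grow to the right and rows downward; lengths in m; the calibration is good to about 2 mm. A picture is of the moment at which its call begins: read the wrist's pose just before it. There is no depth.
- robot.close_job(): hands the job in; it is judged then, once.
The state is a dict: "time_s": time; "joint_pos": joint angles; "joint_velocities": joint speeds; "joint_torque": joint torques, N m; "eef_pos": TCP position; "ee_rot": TCP orientation; "wrist_force": force on the tool from outside, world axes, zero at the start; "torque": the same for the moment, N m; "gripper_width": finger opening in m; "finger_force": force on a finger pad.
Only numpy, scipy, OpenCV 4.12 (cv2) and the standard library are available. Lean on these libraries where they do the work, as an engineer would, in place of code of your own. Each camera call takes 0.05 s, during which the arm holds its last target. There are 200 camera calls.

### The job

Clear the pepper mill, the salt shaker and the spice jar from their coloured pads onto the black tray, standing upright. While they wait there, lay the rolling pin that was behind them into its wooden stand, both handles fully down in the slots, and let go of it. Then put the three back upright, each centred on the pad where it stood at the start, without knocking any of them over, and leave the mug where it is.

Things in the scene. Friction and masses are not known exactly. Their poses are not given: they have to be found in the camera images.
- mill: brown wooden pepper mill, 170 mm tall; body up to 58 mm across, round head 50 mm across from 123 to 159 mm above its foot (the easy grip), small knob on top. The head does not turn. About 0.18 kg. Origin: centre of its underside, z up. Starts upright on one of the three pads.
- shaker: clear and grey salt shaker, 90 mm tall, 44 mm across up to 70 mm height, narrowing to 34 mm at the cap. About 0.1 kg. Origin: centre of its underside, z up. Starts upright on one of the three pads.
- jar: spice jar with brown contents, red and pale label and a brown lid with a yellowish top, round, 41 mm across over its whole height of 105 mm. About 0.11 kg. Origin: centre of its underside, z up. Starts upright on one of the three pads.
- pin: rolling pin: pale barrel 44 mm in diameter, 160 long; at each end a dark handle 18 in diameter (23 in its last 12 mm); 260 long overall, rigid, 0.22 kg. Origin: middle of its axis; its y runs along it; ends alike. Starts with its axis 29 mm above the worktop on a fixed grey rest (36 mm over its 11 mm high ridges), parallel to the row of pads, 68 mm behind it, hemmed in by what stands there.
- pad_red: red silicone pad, a round disc 74 mm in diameter and 5 mm thick, fixed to the worktop. Origin: centre of its underside (z up). At the start one of the three upright things stands centred on it.
- pad_blue: blue silicone pad, a round disc 74 mm in diameter and 5 mm thick, fixed to the worktop. Origin: centre of its underside (z up). At the start one of the three upright things stands centred on it.
- pad_green: green silicone pad, a round disc 74 mm in diameter and 5 mm thick, fixed to the worktop. Origin: centre of its underside (z up). At the start one of the three upright things stands centred on it. The three pads lie in a row at 85 mm spacing, in any order.
- tray: low black tray for setting things aside, fixed, 113 mm (its x) by 263 mm (its y), rim 17 mm high; flat floor 80 by 232 mm, 9 mm above the worktop. Origin: centre of its underside. Lies left or right of the pads, long side roughly along the front edge of the worktop; three things fit along its middle line at 78 mm spacing.
- stand: fixed wooden stand, base 90 (x) by 210 mm (y), 14 thick; two cheeks at y = +95 and -95 mm, 176 mm clear between them, each with an open slot 24 mm wide, floor 52 mm above the worktop, flared to 45 mm at its top (90 mm high). The pin lies along its y, its axis 61 mm up when fully down. Origin: centre of underside. On the other side of the pads from the tray, same lie.
- mug: green and white mug, 101 mm tall, a bystander behind the work that stays where it is. Origin: on its underside.

How it is judged:
By the outcome, as a careful person would: the job done as asked, in the order asked, and still so for the second after the job is handed in, with the robot touching nothing.
It also fails if it takes over 139 s, if anything falls off the work surface, if the arm or the gripper's body presses on something with over 40 N, if the wrist force passes 120 N, or if a joint passes its speed limit or range.

## Working session

There is one attempt and no reset: what is moved stays moved. The work goes in short steps, Python scripts to look and compute and a tool call to move; the robot and the scene stay as the last step left them, time stands still between calls to the robot, and variables do not carry over. Pictures are saved under pics/ and viewed, at most 14 in all, crops included, and the job is handed in when it is done.

Besides the shell and the picture viewer there is one more tool, called by a JSON object that holds its "name" and its "arguments". jog_arm: Moves the arm, as the interface text tells. Its arguments: {"type":"object","properties":{"motion":{"type":"array"}},"required":["motion"]}

```bash
mkdir -p pics; cat > h.py <<'E'
import numpy as np, cv2
from scipy.spatial.transform import Rotation as R
from station import robot
def snap(name,fn=None):
    s=robot.read_state(); im=robot.get_image(name)
    if 'mount' in im:
        T=np.eye(4);T[:3,:3]=R.from_quat(s['ee_rot']).as_matrix();T[:3,3]=s['eef_pos']
        M=T@np.array(im['mount']); im['P']=M[:3,3]; im['R']=M[:3,:3]
    else:
        im['P']=np.array(im['position']); a=np.array(im['attitude'])
        im['R']=a if a.shape==(3,3) else R.from_quat(a).as_matrix()
    if fn: cv2.imwrite('pics/'+fn,im['pixels'][:,:,::-1])
    return im
def ray(im,u,v,z):
    d=im['R']@np.linalg.inv(im['mtx'])@np.array([u,v,1.]); P=im['P']
    return P+d*(z-P[2])/d[2]
def proj(im,p):
    q=np.array(im['mtx'])@(im['R'].T@(np.array(p)-im['P'])); return q[:2]/q[2]
E
python3 - <<'E'
from h import *
s=robot.read_state();print(s); print(robot.grip_point_offset)
for n in['top','side','wrist']:
    im=snap(n,n+'0.png');print(n,im['P'],im['R'].round(3).tolist(),np.array(im['mtx']).tolist())
a=cv2.imread('pics/top0.png')
E
```

```text
{'time_s': 0.0, 'joint_pos': array([-8.25312434e-01,  4.08330997e-02,  8.38020485e-02, -4.75285124e-04,
       -1.61547539e+00, -3.33682351e-01]), 'joint_velocities': array([ 5.57921664e-04, -2.22436221e-04, -1.26445913e-03,  6.33609568e-05,
       -1.25555341e-03,  9.20232145e-04]), 'joint_torque': array([-5.94881021e-04, -3.68196130e+01,  3.47412944e+01,  6.93225145e+00,
       -5.52166734e-03, -2.10024830e-06]), 'eef_pos': array([ 0.24009909, -0.54951405,  0.23025969]), 'ee_rot': array([-2.04459098e-01,  9.78874706e-01,  8.55551011e-04, -2.35626318e-04]), 'wrist_force': array([ 0.7601763 , -0.08829465, -0.80291276]), 'torque': array([-0.00315458,  0.00483269, -0.01199392]), 'finger_force': 0.0, 'gripper_width': 0.08543264943707807}
-0.0187
top [ 0.376579   -0.07561703  1.27893644] [[0.005, -0.987, 0.163], [-1.0, -0.003, 0.013], [-0.013, -0.163, -0.987]] [[547.635418701712, 0.0, 316.48776746028057], [0.0, 547.635418701712, 246.8481869697018], [0.0, 0.0, 1.0]]
side [0.33149209 0.48526075 0.91780098] [[-0.905, -0.348, 0.244], [-0.425, 0.739, -0.522], [0.002, -0.576, -0.817]] [[549.1963141075696, 0.0, 313.75168184638864], [0.0, 549.1963141075696, 239.70952323093692], [0.0, 0.0, 1.0]]
wrist [ 0.16809331 -0.58249882  0.37235173] [[-0.4, 0.872, 0.281], [0.916, 0.38, 0.125], [0.002, 0.308, -0.951]] [[373.7907817380685, 0.0, 319.4046914665008], [0.0, 373.7907817380685, 240.5697727332344], [0.0, 0.0, 1.0]]
```

View pics/top0.png

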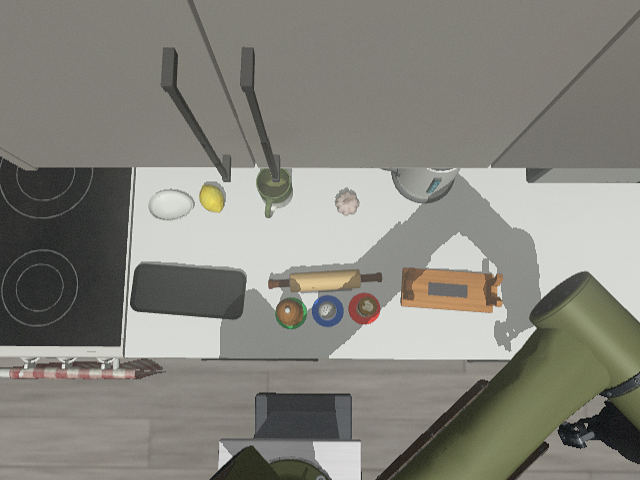

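View pics/side0.png

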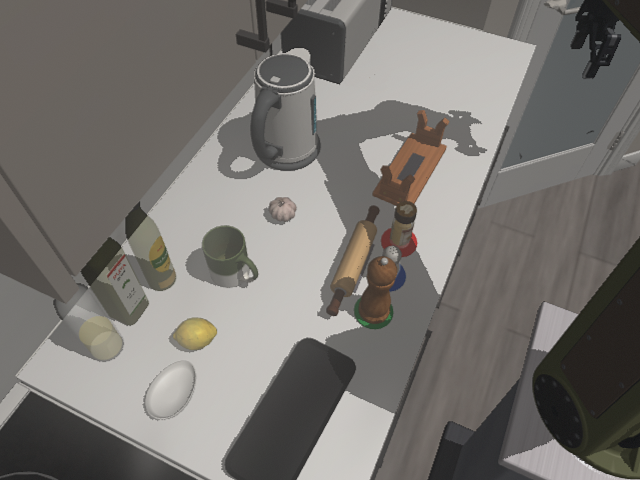

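Top view: mill on green (291,313), shaker on blue (327,310), jar on red (364,308), pin (325,281), tray (188,290) on the left, stand (451,290) on the right. The side view agrees.

```bash
cat > m.py <<'E'
from h import *
from scipy.optimize import least_squares
def hsv(im): return cv2.cvtColor(im['pixels'],cv2.COLOR_RGB2HSV)
def mask(h,lo,hi): return cv2.inRange(h,np.array(lo),np.array(hi))
def big(m):
    c,_=cv2.findContours(m,cv2.RETR_EXTERNAL,cv2.CHAIN_APPROX_NONE); return max(c,key=cv2.contourArea)
def pads(im,box):
    h=hsv(im); x0,y0,x1,y1=box; w=np.zeros(h.shape[:2],np.uint8); w[y0:y1,x0:x1]=255; out={}
    for n,ms in dict(red=[([0,180,60],[6,255,255]),([174,180,60],[180,255,255])],blue=[([105,140,30],[125,255,255])],green=[([50,120,30],[85,255,255])]).items():
        m=sum(mask(h,*k) for k in ms)&w
        p=cv2.findNonZero(m)
        if p is None: continue
        hull=cv2.convexHull(p)[:,0]
        P=np.array([ray(im,u,v,.005)[:2] for u,v in hull])
        f=least_squares(lambda q:np.hypot(*(P-q).T)-.037,P.mean(0),loss='soft_l1',f_scale=.001)
        out[n]=f.x; print(n,len(p),f.x.round(4),np.abs(f.fun).max().round(4))
    return out
E
python3 - <<'E'
from m import *
t=snap('top');s=snap('side')
print('top');pads(t,(260,280,400,335)); print('side');pads(s,(340,220,430,340))
h=hsv(t)
w=np.zeros((480,640),np.uint8);w[250:330,100:260]=255
m=mask(h,[0,0,0],[180,255,75])&w
r=cv2.minAreaRect(big(m));print('tray px',r); 
for z in(.017,):
  b=np.array([ray(t,u,v,z)[:2] for u,v in cv2.boxPoints(r)]);print(b.round(4),b.mean(0).round(4),[np.hypot(*(b[i]-b[i-1])).round(3) for i in range(4)])
cv2.imwrite('pics/c1.png',cv2.resize(t['pixels'][240:340,250:520,::-1],None,fx=2.9,fy=2.9,interpolation=cv2.INTER_CUBIC))
# pin barrel
w[:]=0;w[262:300,265:390]=255
for lo,hi in [([8,60,110],[25,170,255])]:
  c=big(mask(h,lo,hi)&w);r=cv2.minAreaRect(c);print('barrel',r,cv2.contourArea(c))
for p in [(270,285),(325,281),(381,278)]: print(p,ray(t,*p,.029).round(4),h[p[1],p[0]])
E
```

```text
top
red 1 [ 0.4357 -0.204 ] 0.0
blue 17 [ 0.4376 -0.0859] 0.0015
green 43 [0.4342 0.003 ] 0.0028
side
red 3 [ 0.4128 -0.1791] 0.0345
green 26 [ 0.44  -0.004] 0.0026
tray px ((112.5, 289.5), (79.0, 25.0), 90.0)
[[0.5757 0.4493]
 [0.5759 0.3904]
 [0.3928 0.3789]
 [0.3925 0.4365]] [0.4842 0.4138] [np.float64(0.184), np.float64(0.059), np.float64(0.183), np.float64(0.058)]
barrel ((324.780517578125, 280.6338806152344), (18.46078109741211, 70.24208068847656), 86.26860046386719) 1183.5
(270, 285) [0.494  0.0474 0.029 ] [ 13  89 120]
(325, 281) [ 0.5037 -0.0785  0.029 ] [ 21  83 216]
(381, 278) [ 0.5112 -0.2066  0.029 ] [12 54 81]
```

View pics/c1.png

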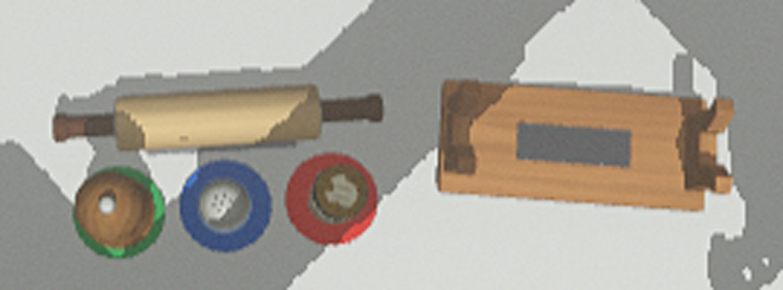

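The crop shows clean pad discs: green about (291,313), blue (327.6,310.7) and red (364.5,309). My masks are too strict, so I'll loosen them.

```bash
python3 - <<'E'
import re;s=open('m.py').read()
s=s.replace("[0,180,60],[6,","[0,150,40],[6,").replace("[174,180,60]","[172,140,40]").replace("[105,140,30]","[105,110,25]").replace("[50,120,30]","[50,80,20]")
open('m.py','w').write(s)
E
python3 - <<'E'
from m import *
t=snap('top');s=snap('side');h=hsv(t)
for p in [(364,296),(350,310),(375,318),(340,311),(327,298),(291,328),(304,322),(188,290),(135,270),(450,268),(430,280)]: print(p,h[p[1],p[0]])
print('top');pads(t,(260,285,400,335)); print('side');pads(s,(340,220,430,340))
w=np.zeros((480,640),np.uint8);w[255:325,133:255]=255
c=big(cv2.inRange(t['pixels'],(0,0,0),(70,70,70))&w);r=cv2.minAreaRect(c);print('tray',r,cv2.boundingRect(c))
b=np.array([ray(t,u,v,.014)[:2] for u,v in cv2.boxPoints(r)]);print(b.mean(0).round(4),(b[1]-b[0]).round(4),(b[2]-b[1]).round(4))
w[:]=0;w[255:320,395:515]=255
c=big(mask(h,[5,100,60],[20,255,255])&w);r=cv2.minAreaRect(c);print('stand',r,cv2.boundingRect(c))
w[:]=0;w[275:310,425:475]=255
c=big(mask(h,[0,0,0],[180,90,140])&w);r=cv2.minAreaRect(c);print('grey insert',r)
b=np.array([ray(t,u,v,.014)[:2] for u,v in cv2.boxPoints(r)]);print(b.mean(0).round(4),(b[1]-b[0]).round(4),(b[2]-b[1]).round(4))
E
```

```text
(364, 296) [  3 138 146]
(350, 310) [  2 147 139]
(375, 318) [  2 171 216]
(340, 311) [111 121 120]
(327, 298) [111 110 123]
(291, 328) [ 67 137 136]
(304, 322) [ 40  11 136]
(188, 290) [45 13 81]
(135, 270) [75  9 59]
(450, 268) [ 45   5 217]
(430, 280) [ 14 121 177]
top
red 65 [ 0.4462 -0.1685] 0.0064
blue 397 [ 0.4386 -0.0845] 0.004
green 169 [0.4332 0.0013] 0.0038
side
red 35 [ 0.4484 -0.1684] 0.0073
blue 21 [ 0.4424 -0.0831] 0.0124
green 166 [4.36e-01 1.00e-04] 0.0026
tray ((187.92071533203125, 291.9517517089844), (111.44702911376953, 45.92414855957031), 4.763641834259033) (133, 265, 111, 54)
[0.4789 0.2392] [ 0.1065 -0.0025] [-0.0207 -0.2608]
stand ((448.3708190917969, 289.9619445800781), (93.11254119873047, 38.06155776977539), 4.3160271644592285) (401, 269, 94, 44)
grey insert ((447.1562194824219, 289.6412048339844), (39.188934326171875, 12.705930709838867), 4.23639440536499)
[ 0.4865 -0.3601] [ 0.0293 -0.003 ] [-0.0063 -0.0897]
```

```bash
sed -i 's/\[0,150,40\],\[6,/[0,115,40],[6,/;s/\[105,110,25\]/[105,90,25]/' m.py
python3 - <<'E'
from m import *
t=snap('top');s=snap('side')
a=pads(t,(260,285,400,335)); b=pads(s,(340,220,430,340))
print('knob',ray(t,286.6,310.3,.172).round(4),'shakercap',ray(t,250+220/2.9,240+203/2.9,.095).round(4),'jarlid',ray(t,250+340/2.9,240+192/2.9,.11).round(4))
g=lambda x,y:(250+x/2.9,240+y/2.9)
print('pin ends',ray(t,*g(55,126),.029).round(4),ray(t,*g(383,107),.029).round(4),'barrel',ray(t,*g(217,117),.029).round(4))
E
```

```text
red 419 [ 0.4433 -0.1691] 0.0022
blue 467 [ 0.4381 -0.0842] 0.0028
green 177 [0.4331 0.0012] 0.0037
red 298 [ 0.4463 -0.1681] 0.0028
blue 143 [ 0.4417 -0.0837] 0.0008
green 164 [4.36e-01 1.00e-04] 0.0027
knob [ 0.4297 -0.0011  0.172 ] shakercap [ 0.4345 -0.0804  0.095 ] jarlid [ 0.4422 -0.1682  0.11  ]
pin ends [0.4976 0.0498 0.029 ] [ 0.5137 -0.2091  0.029 ] barrel [ 0.5052 -0.0781  0.029 ]
```

{"name": "jog_arm", "arguments": {"motion": [[80,0,5,1,8],[80,0,10,2,16],[80,1,15,3,24],[80,3,20,3,32],[80,5,25,3,40],[80,7,30,3,48],[80,9,35,3,56],[80,11,40,3,66]]}}

```text
time_s: 1.25
eef_pos: [0.3417, -0.1694, 0.2617]
ee_rot: [-0.698, 0.716, -0.001, 0.001]
wrist_force: [1.9, -1.2, 0.2]
gripper_width: 0.0686
finger_force: 0.0
```

{"name": "jog_arm", "arguments": {"motion": [[80,2,4,0,0],[80,4,8,0,0],[80,6,12,0,0],[80,8.4,15,0,0],[80,8.4,15,0,0],[80,8.4,15,0,0],[80,8.4,15,0,0],[80,8.4,15,0,0]]}}

```text
time_s: 2.05
eef_pos: [0.4253, -0.022, 0.2617]
ee_rot: [-0.695, 0.719, -0.0, 0.0]
wrist_force: [-0.6, 0.5, -0.2]
gripper_width: 0.0687
finger_force: 0.0
```

```bash
python3 - <<'E'
from m import *
w=snap('wrist','w1.png');s=robot.read_state();print(s['eef_pos'],s['joint_pos'].round(2))
for n,p in dict(knob=[.433,0,.172],green=[.4345,.0005,.005],blue=[.4395,-.084,.005],red=[.4445,-.1687,.005],tcp=s['eef_pos']).items(): print(n,proj(w,p).round(0))
pads(w,(0,0,640,480))
E
```

```text
[ 0.42535441 -0.02198879  0.26171575] [ 0.43 -0.43 -0.26  0.   -1.74 -0.46]
knob [310. 279.]
green [312. 218.]
blue [304. 138.]
red [295.  47.]
tcp [320. 316.]
red 2299 [ 0.4453 -0.1686] 0.175
blue 2506 [ 0.4392 -0.0842] 0.4355
green 855 [0.4725 0.0273] 0.4782
```

View pics/w1.png

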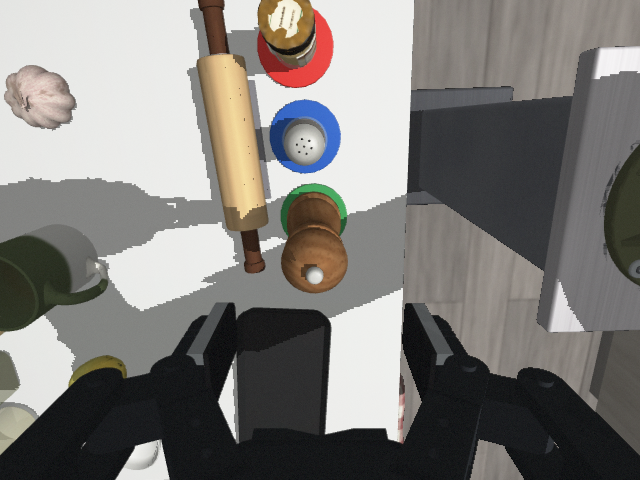

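The wrist view shows the mill knob at (314,274), blue pad (305,136), red pad (295,48) and pin barrel (233,140). The knob lies 2 mm nearer the robot than estimated. I'll go down on the head.

{"name": "jog_arm", "arguments": {"motion": [[80,0.7,2.2,0,0],[80,0.7,2.2,-4,0],[80,0.7,2.2,-8,0],[80,0.7,2.2,-11,0],[80,0.7,2.2,-13.4,0],[80,0.7,2.2,-13.4,0],[80,0.7,2.2,-13.4,0],[80,0.7,2.2,-13.4,0]]}}

```text
time_s: 2.9
eef_pos: [0.4335, 0.0007, 0.1294]
ee_rot: [-0.696, 0.718, -0.001, 0.001]
wrist_force: [0.1, -0.5, 0.9]
gripper_width: 0.0684
finger_force: 0.0
```

{"name": "jog_arm", "arguments": {"motion": [[0,0,0,0,0],[0,0,0,0,0],[0,0,0,0,0],[0,0,0,0,0],[0,0,0,0,0],[0,0,0,0,0],[0,0,0,0,0],[0,0,0,0,0]]}}

```text
time_s: 3.7
eef_pos: [0.4332, 0.0007, 0.1292]
ee_rot: [-0.696, 0.718, -0.001, 0.001]
wrist_force: [-1.1, -1.0, 6.3]
gripper_width: 0.0453
finger_force: 61.0
```

{"name": "jog_arm", "arguments": {"motion": [[0,0,0,1,0],[0,0,0,3,0],[0,0,0,6,0],[0,0,2,8,0],[0,1,5,8,0],[0,2,9,8,0],[0,2.5,13,8,0],[0,3,17,8,0]]}}

```text
time_s: 4.5
eef_pos: [0.4627, 0.1725, 0.2078]
ee_rot: [-0.696, 0.718, 0.0, 0.0]
wrist_force: [0.8, -0.4, -1.0]
gripper_width: 0.0455
finger_force: 61.7
```

{"name": "jog_arm", "arguments": {"motion": [[0,0.5,4,0,0],[0,1,8,0,0],[0,1.5,11,0,0],[0,2.2,14,0,0],[0,2.2,14.6,0,0],[0,2.2,14.6,0,0],[0,2.2,14.6,0,0],[0,2.2,14.6,0,0]]}}

```text
time_s: 5.3
eef_pos: [0.4847, 0.316, 0.2078]
ee_rot: [-0.696, 0.718, 0.0, 0.0]
wrist_force: [-0.0, 0.2, -0.8]
gripper_width: 0.045
finger_force: 61.8
```

```bash
python3 - <<'E'
from m import *
t=snap('top','t2.png');w=snap('wrist','w2.png');s=robot.read_state();print(s['eef_pos'],s['gripper_width'],s['wrist_force'])
cv2.imwrite('pics/w2s.png',np.hstack([cv2.resize(w['pixels'],(400,300)),cv2.resize(t['pixels'][200:350,100:300],(400,300))])[:,:,::-1])
E
```

```text
[0.48469888 0.31610237 0.20783649] 0.045279480099882335 [-0.70073174 -0.32064715 -0.87486806]
```

View pics/w2s.png

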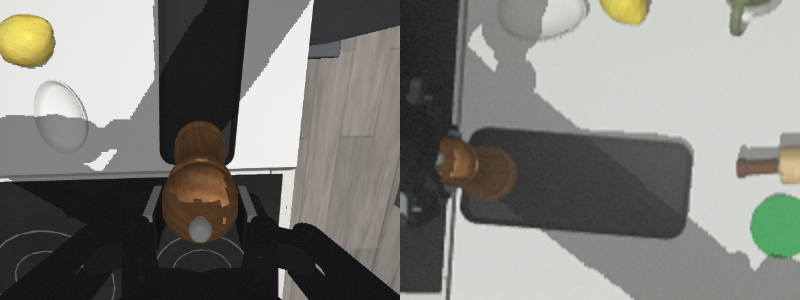

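The mill is held upright over the far end of the tray. Lowering it now.

{"name": "jog_arm", "arguments": {"motion": [[0,0,-0.2,-2,0],[0,0,-0.2,-4,0],[0,0,-0.2,-5.5,0],[0,0,-0.2,-6.5,0],[0,0,-0.2,-7,0],[0,0,-0.2,-7.3,0],[0,0,-0.2,-7.3,0],[0,0,-0.2,-7.3,0]]}}

```text
time_s: 6.2
eef_pos: [0.4849, 0.315, 0.1351]
ee_rot: [-0.696, 0.718, -0.0, 0.001]
wrist_force: [-0.1, -1.2, -1.1]
gripper_width: 0.0455
finger_force: 61.8
```

{"name": "jog_arm", "arguments": {"motion": [[15,0,0,-0.1,0],[80,0,0,-0.1,0],[80,0,0,-0.1,0],[80,0,0,-0.1,0],[80,0,0,-0.1,0],[80,0,0,-0.1,0],[80,0,0,-0.1,0],[80,0,0,-0.1,0]]}}

```text
time_s: 7.0
eef_pos: [0.4846, 0.3148, 0.1333]
ee_rot: [-0.696, 0.718, 0.0, -0.0]
wrist_force: [-0.3, 0.3, 0.1]
gripper_width: 0.0681
finger_force: 0.0
```

{"name": "jog_arm", "arguments": {"motion": [[80,0,0,4,0],[80,0,0,8,0],[80,0,-1,10,0],[80,-0.5,-5,10,0],[80,-1,-10,10,0],[80,-1.5,-15,10,0],[80,-2,-20,10,0],[80,-2.5,-25,10,0]]}}

```text
time_s: 7.8
eef_pos: [0.4591, 0.0641, 0.2335]
ee_rot: [-0.696, 0.718, -0.0, 0.0]
wrist_force: [1.2, 0.1, -0.4]
gripper_width: 0.0684
finger_force: 0.0
```

{"name": "jog_arm", "arguments": {"motion": [[80,-0.5,-5,0,0],[80,-1,-10,0,0],[80,-1.3,-15,0,0],[80,-1.5,-20,0,0],[80,-1.5,-23.4,0,0],[80,-1.5,-23.4,0,0],[80,-1.5,-23.4,0,0],[80,-1.5,-23.4,0,0]]}}

```text
time_s: 8.6
eef_pos: [0.4448, -0.1677, 0.2333]
ee_rot: [-0.696, 0.718, 0.0, 0.0]
wrist_force: [-0.5, -0.0, 0.0]
gripper_width: 0.0682
finger_force: 0.0
```

```bash
python3 - <<'E'
from m import *
t=snap('top','t3.png');w=snap('wrist');s=robot.read_state();print(s['eef_pos'],s['ee_rot'])
cv2.imwrite('pics/w3s.png',np.hstack([cv2.resize(w['pixels'],(400,300)),cv2.resize(t['pixels'][200:350,100:300],(400,300))])[:,:,::-1])
print(proj(w,[.4445,-.1687,.11]),proj(w,s['eef_pos']))
print(pads(w,(0,0,640,480)))
E
```

```text
[ 0.4449399  -0.16726415  0.23338814] [-6.96465288e-01  7.17590469e-01 -6.29197575e-05  1.32860049e-04]
[320.27680361 231.24574488] [319.84235492 316.69546982]
red 1985 [ 0.4454 -0.169 ] 0.2112
blue 1806 [ 0.4399 -0.0853] 0.298
green 2366 [0.437  0.0253] 0.39
{'red': array([ 0.44544921, -0.16898299]), 'blue': array([ 0.43993053, -0.08530252]), 'green': array([0.43701313, 0.02526879])}
```

View pics/w3s.png

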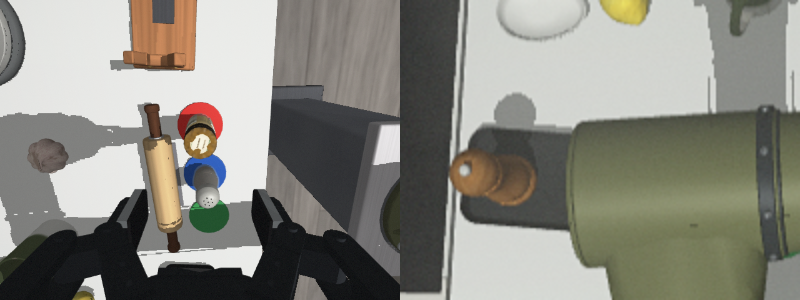

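The mill is standing on the tray. The jar lid, at about (321,227) in full pixels, is within 2 mm of the estimate. Going down.

{"name": "jog_arm", "arguments": {"motion": [[80,0,-0.2,-4,0],[80,0,-0.2,-8,0],[80,0,-0.2,-12,0],[80,0,-0.2,-15,0],[80,0,-0.2,-17.1,0],[80,0,-0.2,-17.1,0],[80,0,-0.2,-17.1,0],[80,0,-0.2,-17.1,0]]}}

```text
time_s: 9.5
eef_pos: [0.4459, -0.17, 0.0642]
ee_rot: [-0.696, 0.718, -0.001, 0.001]
wrist_force: [0.2, 0.4, 0.4]
gripper_width: 0.068
finger_force: 0.0
```

{"name": "jog_arm", "arguments": {"motion": [[0,0,0,0,0],[0,0,0,0,0],[0,0,0,0,0],[0,0,0,0,0],[0,0,0,0,0],[0,0,0,0,0],[0,0,0,0,0],[0,0,0,0,0]]}}

```text
time_s: 10.3
eef_pos: [0.4453, -0.1703, 0.0635]
ee_rot: [-0.696, 0.718, -0.001, 0.0]
wrist_force: [-1.3, 1.9, 5.6]
gripper_width: 0.0402
finger_force: 60.1
```

{"name": "jog_arm", "arguments": {"motion": [[0,0,0,1,0],[0,0,0,4,0],[0,0,0,8,0],[0,0,0,13,0],[0,0,3,14,0],[0,0,8,14,0],[0,0,13,14,0],[0,0,18,14,0]]}}

```text
time_s: 11.1
eef_pos: [0.4441, 0.0114, 0.2026]
ee_rot: [-0.695, 0.719, 0.0, 0.0]
wrist_force: [1.2, 0.7, -1.8]
gripper_width: 0.0393
finger_force: 60.7
```

{"name": "jog_arm", "arguments": {"motion": [[0,0.5,5,0,0],[0,1.5,10,0,0],[0,2.5,15,0,0],[0,3.4,20,0,0],[0,3.4,22.3,-2,0],[0,3.4,22.3,-5,0],[0,3.4,22.3,-8,0],[0,3.4,22.3,-9,0]]}}

```text
time_s: 11.9
eef_pos: [0.4769, 0.232, 0.1083]
ee_rot: [-0.696, 0.718, 0.001, -0.003]
wrist_force: [-0.0, -0.2, -1.9]
gripper_width: 0.0397
finger_force: 60.8
```

{"name": "jog_arm", "arguments": {"motion": [[0,0,0,-1.5,0],[0,0,0,-3,0],[0,0,0,-4,0],[0,0,0,-4.4,0],[0,0,0,-4.4,0],[0,0,0,-4.4,0],[0,0,0,-4.4,0],[0,0,0,-4.4,0]]}}

```text
time_s: 12.7
eef_pos: [0.4789, 0.233, 0.0688]
ee_rot: [-0.696, 0.718, 0.0, 0.0]
wrist_force: [-0.2, 1.0, -1.8]
gripper_width: 0.0394
finger_force: 61.0
```

{"name": "jog_arm", "arguments": {"motion": [[15,0,0,-0.1,0],[80,0,0,-0.1,0],[80,0,0,-0.1,0],[80,0,0,0,0],[80,0,0,4,0],[80,0,0,8,0],[80,0,0,12,-6],[80,0,-3,15,-14]]}}

```text
time_s: 13.5
eef_pos: [0.479, 0.2042, 0.2209]
ee_rot: [-0.602, 0.798, -0.0, 0.001]
wrist_force: [0.8, -0.1, 0.1]
gripper_width: 0.0686
finger_force: 0.0
```

{"name": "jog_arm", "arguments": {"motion": [[80,0,-4,0,-8],[80,-1,-8,0,-16],[80,-1,-12,0,-24],[80,-2,-16,0,-32],[80,-3,-20,0,-40],[80,-3,-24,0,-48],[80,-4,-28,0,-56],[80,-4,-29,0,-64]]}}

```text
time_s: 14.3
eef_pos: [0.4379, -0.0901, 0.2191]
ee_rot: [-0.084, 0.996, -0.0, 0.001]
wrist_force: [-0.1, 0.1, 0.4]
gripper_width: 0.0683
finger_force: 0.0
```

{"name": "jog_arm", "arguments": {"motion": [[80,0,0,0,-6],[80,0,0,0,-6],[80,0,0,0,-6],[80,0,0,0,-6],[80,0,0,0,-6],[80,0,0,0,-6],[80,0,0,0,-6],[80,0,0,0,-6]]}}

```text
time_s: 15.1
eef_pos: [0.4387, -0.0871, 0.2183]
ee_rot: [-0.037, 0.999, 0.0, -0.0]
wrist_force: [0.6, 0.0, -0.7]
gripper_width: 0.0685
finger_force: 0.0
```

```bash
python3 - <<'E'
from m import *
t=snap('top','t4.png');w=snap('wrist');s=robot.read_state();print(s['eef_pos'],s['ee_rot'])
cv2.imwrite('pics/w4s.png',np.hstack([cv2.resize(w['pixels'],(400,300)),cv2.resize(t['pixels'][200:350,100:300],(400,300))])[:,:,::-1])
print(proj(w,[.4395,-.0845,.095]),proj(w,s['eef_pos']))
print(pads(w,(0,0,640,480)))
E
```

```text
[ 0.43871806 -0.08716745  0.21827684] [-3.66607229e-02  9.99327769e-01  3.75671544e-05 -3.12499051e-05]
[324.25291398 232.75498834] [321.95519175 313.87460993]
red 4390 [ 0.4442 -0.1677] 0.3389
blue 2406 [ 0.4394 -0.0853] 0.3506
green 4378 [ 0.4353 -0.0028] 0.4829
{'red': array([ 0.44421781, -0.16771447]), 'blue': array([ 0.43939171, -0.08531905]), 'green': array([ 0.43529932, -0.00280206])}
```

View pics/w4s.png

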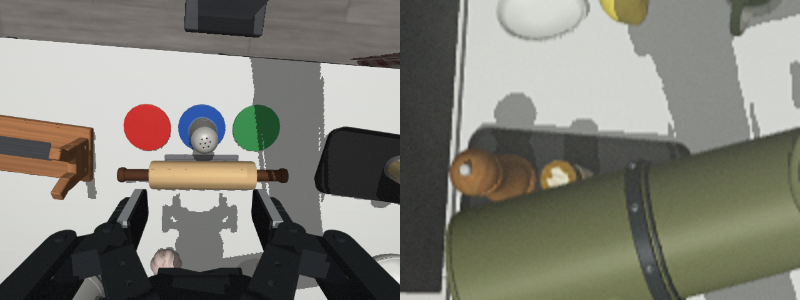

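Mill and jar stand on the tray. The shaker cap is at about (326,221) in full pixels, between the fingers. Going down on it.

{"name": "jog_arm", "arguments": {"motion": [[80,0,0.2,-4,0],[80,0,0.2,-8,0],[80,0,0.2,-12,0],[80,0,0.2,-15.5,0],[80,0,0.2,-17.5,0],[80,0,0.2,-17.5,0],[80,0,0.2,-17.5,0],[80,0,0.2,-17.5,0]]}}

```text
time_s: 16.0
eef_pos: [0.4399, -0.0851, 0.0452]
ee_rot: [-0.037, 0.999, 0.0, 0.001]
wrist_force: [0.3, -0.8, 0.5]
gripper_width: 0.0681
finger_force: 0.0
```

{"name": "jog_arm", "arguments": {"motion": [[0,0,0,0,0],[0,0,0,0,0],[0,0,0,0,0],[0,0,0,0,0],[0,0,0,0,0],[0,0,0,0,0],[0,0,0,0,0],[0,0,0,0,0]]}}

```text
time_s: 16.8
eef_pos: [0.4397, -0.0851, 0.0446]
ee_rot: [-0.037, 0.999, 0.0, 0.001]
wrist_force: [-0.2, 1.2, 6.9]
gripper_width: 0.036
finger_force: 59.3
```

{"name": "jog_arm", "arguments": {"motion": [[0,0,0,1,0],[0,0,0,3,0],[0,0,0,6,0],[0,0,3,9,0],[0,0,7,9,0],[0,1,12,9,0],[0,2,17,9,0],[0,3.3,21,9,0]]}}

```text
time_s: 17.6
eef_pos: [0.4713, 0.127, 0.1337]
ee_rot: [-0.037, 0.999, 0.0, 0.0]
wrist_force: [0.9, -1.0, -0.8]
gripper_width: 0.0355
finger_force: 59.5
```

```bash
python3 - <<'E'
from m import *
t=snap('side');w=snap('wrist');s=robot.read_state();print(s['eef_pos'],s['gripper_width'])
u,v=proj(t,s['eef_pos']).astype(int);print(u,v)
c=t['pixels'][max(v-110,0):v+90,max(u-130,0):u+130]
cv2.imwrite('pics/w5s.png',np.hstack([cv2.resize(w['pixels'],(400,300)),cv2.resize(c,(390,300))])[:,:,::-1])
E
```

```text
[0.47168694 0.12840769 0.13241607] 0.035545692780842575
328 328
```

View pics/w5s.png

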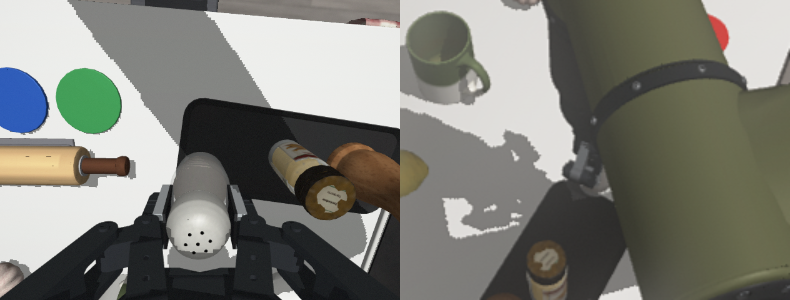

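{"name": "jog_arm", "arguments": {"motion": [[0,0,1.5,0,0],[0,0,2.6,-1,0],[0,0,2.6,-4,0],[0,0,2.6,-6,0],[0,0,2.6,-7.5,0],[0,0,2.6,-8.3,0],[0,0,2.6,-8.3,0],[0,0,2.6,-8.3,0]]}}

```text
time_s: 18.5
eef_pos: [0.4721, 0.1509, 0.0511]
ee_rot: [-0.036, 0.999, 0.0, 0.001]
wrist_force: [1.0, 0.4, -0.3]
gripper_width: 0.0354
finger_force: 59.6
```

{"name": "jog_arm", "arguments": {"motion": [[10,0,0,-0.1,0],[30,0,0,-0.1,0],[63,0,0,-0.1,0],[63,0,0,-0.1,0],[63,0,0,-0.1,0],[63,0,0,-0.1,0],[63,0,0,0.5,0],[63,0,0,2,0]]}}

```text
time_s: 19.3
eef_pos: [0.471, 0.1503, 0.0698]
ee_rot: [-0.037, 0.999, -0.001, -0.001]
wrist_force: [0.9, -0.6, 0.9]
gripper_width: 0.0537
finger_force: 0.0
```

{"name": "jog_arm", "arguments": {"motion": [[90,0,0,4,0],[90,0,0,8,0],[90,0,0,12,4],[90,0,-4,16,12],[90,0.5,-8,16,20],[90,1,-12,16,28],[90,1.5,-16,16,36],[90,2,-20,16,44]]}}

```text
time_s: 20.1
eef_pos: [0.4914, -0.0464, 0.2322]
ee_rot: [-0.403, 0.915, -0.0, 0.001]
wrist_force: [-0.3, -0.6, 0.9]
gripper_width: 0.077
finger_force: 0.0
```

{"name": "jog_arm", "arguments": {"motion": [[100,0.5,-1,0,8],[100,1,-2,0,16],[100,1.5,-3,0,24],[100,1.5,-3,0,32],[100,1.5,-3,0,40],[100,1.5,-3,0,46],[100,1.5,-3,0,46],[100,1.5,-3,0,46]]}}

```text
time_s: 20.9
eef_pos: [0.5064, -0.0748, 0.2312]
ee_rot: [0.726, -0.688, 0.0, -0.0]
wrist_force: [0.6, -1.8, -0.1]
gripper_width: 0.0856
finger_force: 0.0
```

```bash
python3 - <<'E'
from m import *
w=snap('wrist','w6.png');s=robot.read_state();print(s['eef_pos'],s['ee_rot'],s['gripper_width'])
print(proj(w,[.5055,-.079,.029]),proj(w,s['eef_pos']))
R_=R.from_quat(s['ee_rot']).as_matrix();print('closing',np.degrees(np.arctan2(R_[1,1],R_[0,1])))
h=hsv(w);m=mask(h,[8,40,90],[28,190,255]);c=big(m);r=cv2.minAreaRect(c);print(r,cv2.contourArea(c))
E
```

```text
[ 0.50638956 -0.07477004  0.23102034] [ 7.25928529e-01 -6.87770041e-01  2.70350642e-04 -2.60454467e-04] 0.0853585745783401
[321.05643439 204.48579896] [319.76352227 316.19067578]
closing -176.90769995285575
((320.0, 205.0), (180.0, 46.0), 90.0) 7502.0
```

View pics/w6.png

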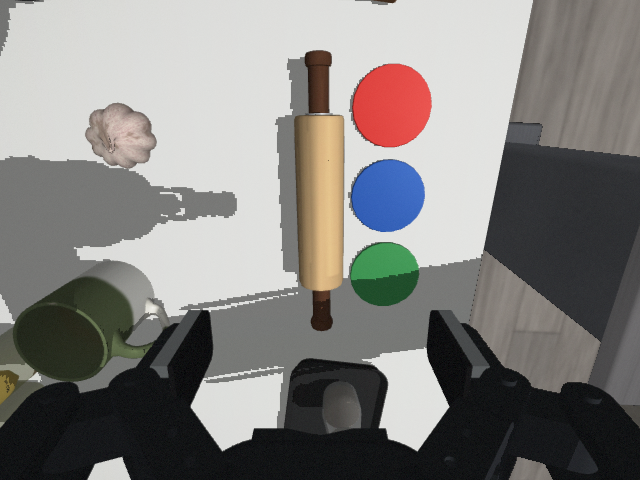

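The pin runs from (318,52) to (321,329), with its barrel centre at (320,205), where predicted. All three pads are clear and the shaker stands on the tray.

```bash
python3 - <<'E'
from m import *
w=snap('wrist')
a=ray(w,318,53,.029);b=ray(w,321,329,.029);c1=ray(w,319,114,.029);c2=ray(w,321,290,.029)
print(a,b,(a+b)/2,(c1+c2)/2,np.degrees(np.arctan2(*(b-a)[:2])),np.degrees(np.arctan2(*(c2-c1)[:2])))
pads(w,(340,50,440,320))
E
```

```text
[ 0.51507534 -0.20714708  0.029     ] [0.49817906 0.05375757 0.029     ] [ 0.5066272  -0.07669476  0.029     ] [ 0.50616291 -0.07511232  0.029     ] -3.7053208058516187 -3.7511161531629527
red 5159 [ 0.4449 -0.1698] 0.0009
blue 4167 [ 0.4396 -0.0854] 0.001
green 3413 [ 0.4339 -0.0012] 0.0012
```

{"name": "jog_arm", "arguments": {"motion": [[80,0,-0.4,-4,0.6],[80,0,-0.4,-8,0.6],[80,0,-0.4,-12,0.6],[80,0,-0.4,-16,0.6],[80,0,-0.4,-19,0.6],[80,0,-0.4,-21,0.6],[80,0,-0.4,-21.9,0.6],[80,0,-0.4,-21.9,0.6]]}}

```text
time_s: 21.8
eef_pos: [0.5058, -0.0789, 0.0105]
ee_rot: [0.73, -0.683, -0.001, 0.001]
wrist_force: [0.4, 1.0, 0.3]
gripper_width: 0.068
finger_force: 0.0
```

{"name": "jog_arm", "arguments": {"motion": [[0,0,0,0,0],[0,0,0,0,0],[0,0,0,0,0],[0,0,0,0,0],[0,0,0,0,0],[0,0,0,0,0],[0,0,0,0,0],[0,0,0,0,0]]}}

```text
time_s: 22.6
eef_pos: [0.5067, -0.0788, 0.0134]
ee_rot: [0.73, -0.683, 0.0, -0.0]
wrist_force: [-3.9, 1.0, 5.9]
gripper_width: 0.0423
finger_force: 61.1
```

{"name": "jog_arm", "arguments": {"motion": [[0,0,0,1,0],[0,0,0,3,0],[0,0,0,7,0],[0,0,0,11,0],[0,0,0,13,0],[0,0,0,13,0],[0,0,0,13,0],[0,0,0,13,0]]}}

```text
time_s: 23.4
eef_pos: [0.5054, -0.0786, 0.1394]
ee_rot: [0.73, -0.683, -0.001, 0.001]
wrist_force: [0.7, -0.1, -3.6]
gripper_width: 0.0423
finger_force: 61.9
```

```bash
python3 - <<'E'
from m import *
w=snap('wrist','w7.png');t=snap('top','t7.png');sd=snap('side','s7.png');s=robot.read_state();print(s['eef_pos'],s['ee_rot'],s['gripper_width'])
c=t['pixels'][230:330,380:520]
cv2.imwrite('pics/w7s.png',np.hstack([cv2.resize(w['pixels'],(400,300)),cv2.resize(sd['pixels'][60:360,240:640],(400,300))])[:,:,::-1])
E
```

```text
[ 0.50573676 -0.07878661  0.13987032] [ 0.73037838 -0.68304165 -0.00078759  0.00095054] 0.04242610381774408
```

View pics/w7s.png

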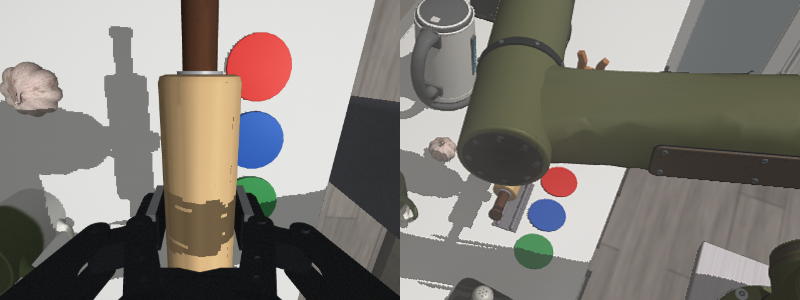

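The pin is held level and clear of everything. I'll carry it beside the stand and look.

{"name": "jog_arm", "arguments": {"motion": [[0,-2,-2,4,0],[0,-4,-5,8,0],[0,-6,-9,10,-2],[0,-8,-13,10,-4],[0,-10,-17,10,-6],[0,-11.6,-21,10,-7.8],[0,-11.6,-25,10,-7.8],[0,-11.6,-27,10,-7.8]]}}

```text
time_s: 24.35
eef_pos: [0.3892, -0.3513, 0.2403]
ee_rot: [-0.681, 0.732, 0.001, -0.001]
wrist_force: [0.4, 1.0, -2.4]
gripper_width: 0.0424
finger_force: 62.7
```

{"name": "jog_arm", "arguments": {"motion": [[0,0,0,0,0],[0,0,0,0,0],[0,0,0,0,0],[0,0,0,0,0],[0,0,0,0,0],[0,0,0,0,0],[0,0,0,0,0],[0,0,0,0,0]]}}

```text
time_s: 25.15
eef_pos: [0.3904, -0.3486, 0.2413]
ee_rot: [-0.682, 0.731, -0.0, 0.0]
wrist_force: [-0.5, -0.5, -2.7]
gripper_width: 0.0423
finger_force: 62.7
```

```bash
python3 - <<'E'
from m import *
w=snap('wrist','w8.png');s=robot.read_state();print(s['eef_pos'],s['ee_rot'],s['gripper_width'])
R_=R.from_quat(s['ee_rot']).as_matrix();print('closing',np.degrees(np.arctan2(R_[1,1],R_[0,1])))
print(proj(w,[.488,-.36,.014]),proj(w,[.488,-.36-.095,.09]))
E
```

```text
[ 0.39036613 -0.34867846  0.24128531] [-6.82280409e-01  7.31090584e-01  6.75950815e-06 -3.37443773e-05] 0.0422732910844014
closing 176.04420057615263
[221.83723474 198.53149515] [176.54997778  91.55981101]
```

View pics/w8.png

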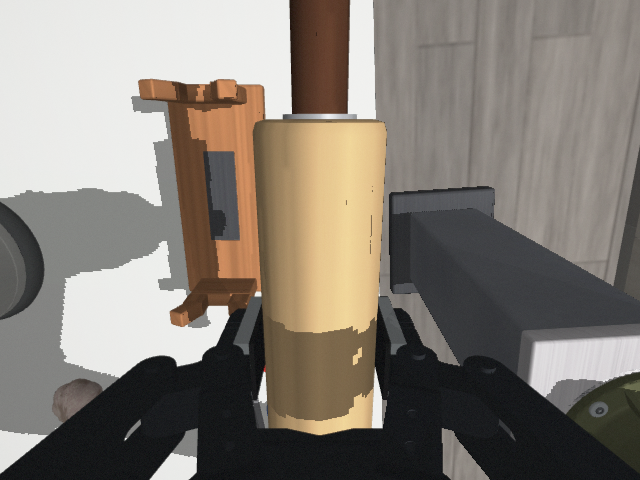

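The stand is clear of the pin in the picture: far cheek prongs near (150,88) and (227,90), grey insert from (204,151) to (240,240). Now to measure them.

```bash
python3 - <<'E'
from m import *
w=snap('wrist');h=hsv(w)
m=mask(h,[3,90,60],[22,255,255]);m[:,262:]=0
def runs(r,lo,hi):
    x=np.flatnonzero(np.diff(np.r_[0,m[r,lo:hi]>0,0].astype(int)))+lo; return [(int(a),int(b)) for a,b in x.reshape(-1,2) if b-a>3]
for r in list(range(78,106,2))+list(range(276,328,4)): print(r,runs(r,100,262))
g=np.zeros_like(m);g[140:250,195:250]=255
c=big(mask(h,[90,15,40],[130,255,140])&g);r=cv2.minAreaRect(c);print(r)
b=np.array([ray(w,u,v,.014)[:2] for u,v in cv2.boxPoints(r)]);print(b.mean(0),b[1]-b[0],b[2]-b[1])
cv2.imwrite('pics/c8.png',cv2.resize(w['pixels'][70:340,120:270,::-1],None,fx=2.2,fy=2.2,interpolation=cv2.INTER_CUBIC))
E
```

```text
78 []
80 [(139, 162), (217, 235)]
82 [(138, 177), (212, 236)]
84 [(139, 184), (199, 237)]
86 [(139, 262)]
88 [(139, 262)]
90 [(140, 262)]
92 [(140, 262)]
94 [(140, 262)]
96 [(140, 262)]
98 [(141, 262)]
100 [(159, 262)]
102 [(168, 262)]
104 [(168, 262)]
276 [(188, 262)]
280 [(188, 262)]
284 [(189, 262)]
288 [(189, 262)]
292 [(192, 255)]
296 [(188, 251)]
300 [(185, 250)]
304 [(183, 248)]
308 [(176, 206), (229, 238)]
312 [(170, 204), (229, 233)]
316 [(170, 200)]
320 [(171, 193)]
324 [(174, 187)]
((221.03553771972656, 195.9974365234375), (88.20384979248047, 28.85505485534668), 85.91438293457031)
[ 0.48847293 -0.36106806] [-2.79892166e-02 -7.86066035e-07] [0.00603038 0.08878959]
```

View pics/c8.png

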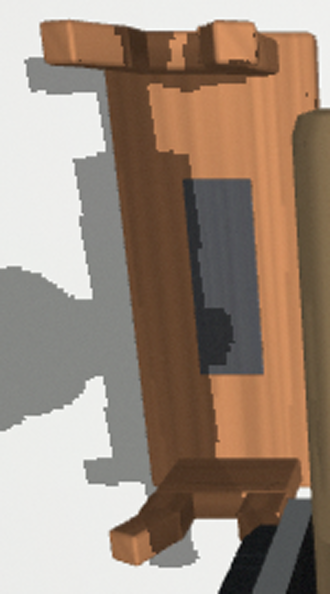

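```bash
python3 - <<'E'
from m import *
w=snap('wrist')
th=np.radians(3.88);R2=np.array([[np.cos(th),np.sin(th)],[-np.sin(th),np.cos(th)]])  # local y->(sin,cos)
def loc(u,v,z): 
    p=ray(w,u,v,z)[:2]; return (R2.T@(p-[.4885,-.361])*1000).round(1)
for n,a in dict(farL=(139,90,.09),farR=(237,84,.09),farLtop=(139,80,.09),farRtop=(235,80,.09),nearLout=(170,313,.09),nearfloorL=(208,300,.052),nearfloorR=(229,300,.052),edgeL1=(168,110,.014),edgeL2=(188,270,.014)).items(): print(n,loc(*a))
E
```

```text
farL [ 33. -95.]
farR [-38.8 -99. ]
farLtop [  32.  -101.8]
farRtop [ -37.5 -101.7]
nearLout [33.1 87.4]
nearfloorL [11.1 94.1]
nearfloorR [-9.5 94.1]
edgeL1 [ 42.7 -83. ]
edgeL2 [41.7 78. ]
```

{"name": "jog_arm", "arguments": {"motion": [[0,3,-0.4,0,0],[0,6,-0.8,-1,0],[0,8.5,-1.2,-4,0],[0,9.6,-1.2,-7,0],[0,9.6,-1.2,-10,0],[0,9.6,-1.2,-12,0],[0,9.6,-1.2,-13.3,0],[0,9.6,-1.2,-13.3,0]]}}

```text
time_s: 26.1
eef_pos: [0.4854, -0.3603, 0.1061]
ee_rot: [-0.682, 0.731, 0.002, -0.001]
wrist_force: [-0.2, -0.5, -2.9]
gripper_width: 0.0423
finger_force: 62.7
```

{"name": "jog_arm", "arguments": {"motion": [[0,0,0,0,0],[0,0,0,0,0],[0,0,0,0,0],[0,0,0,0,0],[0,0,0,0,0],[0,0,0,0,0],[0,0,0,0,0],[0,0,0,0,0]]}}

```text
time_s: 26.9
eef_pos: [0.4864, -0.3608, 0.1083]
ee_rot: [-0.682, 0.731, 0.0, -0.0]
wrist_force: [0.9, -0.2, -3.1]
gripper_width: 0.0423
finger_force: 62.7
```

```bash
python3 - <<'E'
from m import *
w=snap('wrist','w9.png');s=robot.read_state();print(s['eef_pos'],s['ee_rot'],s['gripper_width'])
R_=R.from_quat(s['ee_rot']).as_matrix();print('closing',np.degrees(np.arctan2(R_[1,1],R_[0,1])))
print(proj(w,s['eef_pos']+R_@[0,0,-.0156]))
# far handle end and slot projection
th=np.radians(3.9)
for l in(.09,.1,.12): 
    p=s['eef_pos']-np.array([np.sin(th),np.cos(th),0])*l; p[2]+=.0156; print('handle',l,proj(w,p))
for x in(-36,-22.5,22.5,36):
    print(x,proj(w,[.487-.0065+x/1e3,-.361-.095+.0,.09]))
t=snap('top');sd=snap('side')
cv2.imwrite('pics/c9.png',np.hstack([w['pixels'],cv2.resize(sd['pixels'][60:220,350:470],(360,480))])[:,:,::-1][:,:800] if 0 else np.hstack([cv2.resize(w['pixels'][:300,160:480],(512,480)),cv2.resize(sd['pixels'][80:240,360:456],(288,480))])[:,:,::-1])
E
```

```text
[ 0.48633586 -0.36073287  0.10822265] [-6.82234675e-01  7.31133257e-01  7.23288248e-05 -5.90995224e-05] 0.042460142864625516
closing 176.0370329037407
[320.16961866 336.46640022]
handle 0.09 [319.9965922  86.0306464]
handle 0.1 [319.9711146   50.68686048]
handle 0.12 [319.91579369 -26.05703749]
-36 [409.59217067  71.56646518]
-22.5 [375.2111519   74.15787788]
22.5 [261.58269713  82.72243564]
36 [227.78358667  85.26998797]
```

View pics/c9.png

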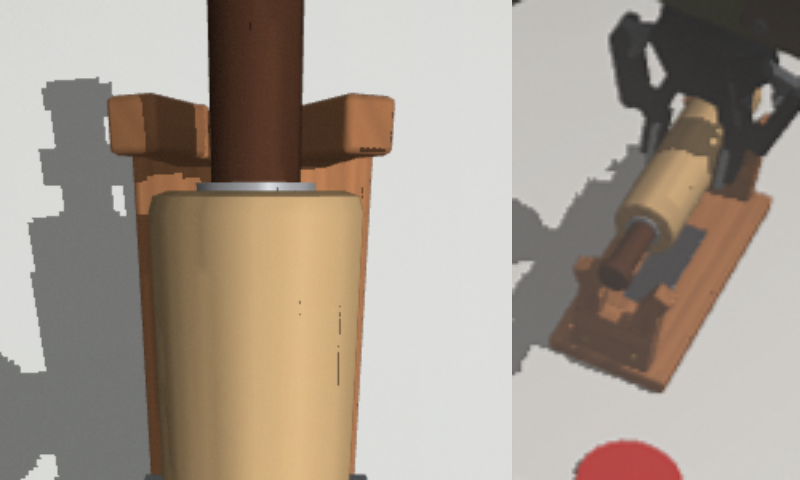

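Slot centre is at column 251 and the handle at 255.5 in the crop, so the stand lies about 1 mm further in +x. The yaw matches. Lowering.

{"name": "jog_arm", "arguments": {"motion": [[0,0.1,0,-1,0],[0,0.1,0,-2,0],[0,0.1,0,-3,0],[0,0.1,0,-4,0],[0,0.1,0,-5,0],[0,0.1,0,-5.5,0],[0,0.1,0,-5.9,0],[0,0.1,0,-5.9,0]]}}

```text
time_s: 27.85
eef_pos: [0.4871, -0.3607, 0.0487]
ee_rot: [-0.682, 0.731, 0.0, -0.0]
wrist_force: [-0.5, 0.2, -3.5]
gripper_width: 0.042
finger_force: 62.7
```

{"name": "jog_arm", "arguments": {"motion": [[0,0,0,-0.1,0],[0,0,0,-0.2,0],[0,0,0,-0.3,0],[0,0,0,-0.3,0],[0,0,0,-0.3,0],[0,0,0,-0.3,0],[0,0,0,-0.3,0],[0,0,0,-0.3,0]]}}

```text
time_s: 28.65
eef_pos: [0.4874, -0.3608, 0.0463]
ee_rot: [-0.682, 0.731, 0.0, -0.0]
wrist_force: [-0.2, 0.9, -2.5]
gripper_width: 0.0425
finger_force: 62.7
```

{"name": "jog_arm", "arguments": {"motion": [[8,0,0,-0.05,0],[20,0,0,-0.05,0],[80,0,0,-0.05,0],[80,0,0,0,0],[80,0,0,0,0],[80,0,0,1,0],[80,0,0,4,0],[80,0,0,8,0]]}}

```text
time_s: 29.45
eef_pos: [0.4863, -0.3603, 0.126]
ee_rot: [-0.682, 0.731, 0.002, -0.001]
wrist_force: [1.1, -0.3, 0.9]
gripper_width: 0.0686
finger_force: 0.0
```

{"name": "jog_arm", "arguments": {"motion": [[80,0,1,4,0],[80,0,4,8,0],[80,0,9,9,0],[80,0,14,9,0],[80,0,19,9,0],[80,0,24,9,0],[80,0,28,9,0],[80,0,28,9,0]]}}

```text
time_s: 30.25
eef_pos: [0.4875, -0.0769, 0.2177]
ee_rot: [-0.684, 0.729, -0.0, 0.001]
wrist_force: [0.1, -0.0, -0.5]
gripper_width: 0.0682
finger_force: 0.0
```

```bash
python3 - <<'E'
from m import *
t=snap('top','t10.png');s=robot.read_state();sd=snap('side','s10.png');print(s['eef_pos'],s['ee_rot'])
th=np.radians(3.9);d=np.array([np.sin(th),np.cos(th),0])
h=hsv(t);w=np.zeros((480,640),np.uint8);w[255:320,395:515]=255
c=big(mask(h,[15,40,90],[30,130,255])&w);print('barrel top',cv2.minAreaRect(c),proj(t,[.4873,-.3608,.061]))
P=[proj(sd,np.array([.4873,-.3608,.061])+k*d).round(0).tolist() for k in(-.13,-.08,.08,.13)];print('side expect',P)
a=cv2.resize(t['pixels'][250:330,390:520],(390,240));b=cv2.resize(sd['pixels'][80:240,350:480],(390,480))
cv2.imwrite('pics/c10.png',np.hstack([np.vstack([a,cv2.resize(t['pixels'][240:340,110:273],(390,240))]),b])[:,:,::-1])
E
```

```text
[ 0.48750128 -0.07873711  0.21762372] [-6.83797399e-01  7.29671240e-01 -5.71274380e-04  8.19979936e-04]
barrel top ((453.5293884277344, 292.30975341796875), (85.90097045898438, 35.691104888916016), 2.436648368835449) [452.17984152 287.44637327]
side expect [[437.0, 117.0], [429.0, 130.0], [400.0, 178.0], [390.0, 194.0]]
```

View pics/c10.png

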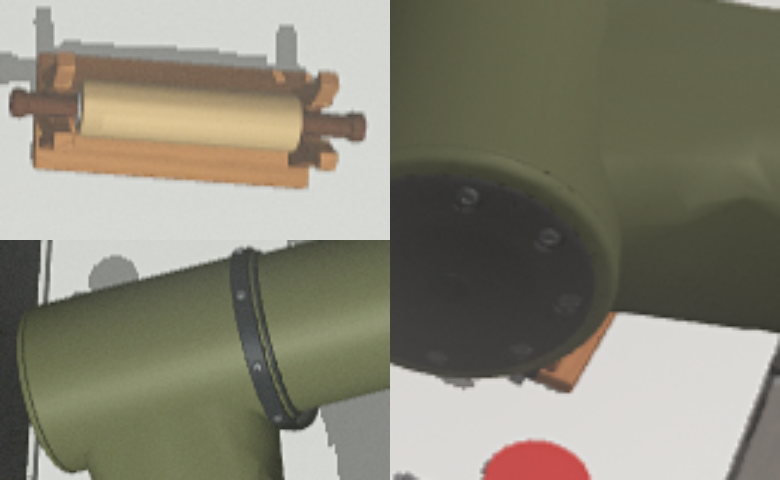

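The pin lies in both slots, top-left crop from (10,105) to (365,128). Next the shaker goes back: I'll turn the tool and move above it.

{"name": "jog_arm", "arguments": {"motion": [[63,0,4,0,-8],[63,0,8,0,-16],[63,-0.5,12,0,-24],[63,-1,16,0,-32],[63,-1.5,19,0,-40],[63,-1.5,21,0,-48],[63,-1.5,22,0,-56],[63,-1.5,22.9,0,-64]]}}

```text
time_s: 31.15
eef_pos: [0.4728, 0.1478, 0.2167]
ee_rot: [-0.188, 0.982, -0.0, 0.0]
wrist_force: [0.0, -0.1, 0.4]
gripper_width: 0.0539
finger_force: 0.0
```

{"name": "jog_arm", "arguments": {"motion": [[63,0,0,0,-8],[63,0,0,0,-16],[63,0,0,0,-18],[63,0,0,0,-18],[63,0,0,0,-18],[63,0,0,0,-18],[63,0,0,0,-18],[63,0,0,0,-18]]}}

```text
time_s: 31.95
eef_pos: [0.4724, 0.1482, 0.2163]
ee_rot: [-0.035, 0.999, 0.0, -0.0]
wrist_force: [0.1, 0.2, 0.3]
gripper_width: 0.0532
finger_force: 0.0
```

```bash
cat > st.py <<'E'
from m import *
s=robot.read_state();R_=R.from_quat(s['ee_rot']).as_matrix();print(s['time_s'],s['eef_pos'].round(4),'closing',np.degrees(np.arctan2(R_[1,1],R_[0,1])).round(2))
E
python3 - <<'E'
from st import *
w=snap('wrist','w11.png');h=hsv(w)
P=proj(w,[.472,.1505,.099]);print('expect cap',P,'jar',proj(w,[.479,.233,.114]))
u,v=P.astype(int);x0=u-60;y0=max(v-60,0)
g=cv2.inRange(w['pixels'],(95,95,95),(255,255,255));k=np.zeros_like(g);k[y0:v+60,x0:u+60]=255
c=big(g&k);print(cv2.boundingRect(c),cv2.contourArea(c))
E
```

```text
31.95 [0.4724 0.1482 0.2163] closing 94.05
expect cap [324.07483996 233.54096066] jar [441.62101795 257.31971229]
(264, 173, 120, 120) 3831.0
```

```bash
python3 - <<'E'
from st import *
w=cv2.imread('pics/w11.png')
g=cv2.cvtColor(w,cv2.COLOR_BGR2GRAY)
sub=g[150:330:9,230:420:9];print(sub)
E
```

```text
32.0 [0.4724 0.1482 0.2163] closing 94.05
[[132 133 131 131 133 131 132  25  22  22  23  46 132 131 133 132 237 239
  236 238 237 236]
 [233 133 131 132 132 132  23  24  28  24  26  25  21  17  16  19  20  34
  205 237 238 237]
 [238 131 133 132 131 132  22  23  28  23  26  28  28  27  24  26  25  29
   46  25  25  28]
 [237 229 133 133 133 134  19  25  23  29  26  19  25  25  28  28  28  21
   27  48  51  50]
 [237 238 133 132 133 134  29  26  29  24  71  40  28  26  23  26  26  21
   21  46  50  47]
 [237 237 238 131 133 130  23  28  26 104 115 117 103  27  27  26  23  28
   22  24  46  48]
 [237 237 237 237 131 129  27  26  87 110  83  93  80  81  27  25  25  24
   29  99  75  70]
 [237 237 237 236 237 100  20  26  78  92 103 104 101  84  26  29  26  30
   78 107 110  38]
 [236 237 237 237 236  39  25  26  33  95 106 114 104  92  25  24  25  25
   87 102 118 146]
 [237 237 238 237 236  36  28  24  26  93  50 104 104  88  25  23  26  27
   79  94 127  25]
 [236 236 237 236 237  36  51  22  28  36  94 100  95  24  25  27  26  28
   28  87  21  24]
 [236 235 237 237 236  39  41  49  24  24  22  27  26  24  23  26  26  21
   27  36  14  55]
 [236 236 236 236 236 236  47  47  46  20  25  22  29  27  25  29  25  23
   27  29  31  60]
 [237 236 235 236 237 236 236 236 233 130  46  25  26  21  23  21  22  23
   20  21  27  56]
 [236 236 236 236 236 236 235 237 237 236 133 133 133 133 131 133 131  72
   26  21  21  22]
 [235 236 236 235 235 235 235 236 236 236 235 131 132 133 131 132 132 134
  132 132 134 133]
 [235 236 236 235 236 235 235 235 235 237 236 236 132 134 133 132 132 132
  131 134 132 133]
 [235 132  30 234 235 235 234 235 235 235 235 235 234 131 132 132 134 132
   23  78 130 131]
 [130 131  14 234 235 234 231 146 235 234 235 235 234 132 235 130 131 129
   23 129  75  95]
 [130  79  15 234 235 234 131 132 234 234 234 234 235 130 149 227 133 125
    6 131 132  37]]
```

The shaker's outline is compact and upright at the expected spot (centre column about 327). Picking it up.

{"name": "jog_arm", "arguments": {"motion": [[68,0,0.2,-3,0.2],[68,0,0.2,-7,0.2],[68,0,0.2,-11,0.2],[68,0,0.2,-14,0.2],[68,0,0.2,-16,0.2],[68,0,0.2,-16.7,0.2],[68,0,0.2,-16.7,0.2],[68,0,0.2,-16.7,0.2]]}}

```text
time_s: 32.8
eef_pos: [0.4731, 0.1506, 0.0507]
ee_rot: [-0.037, 0.999, 0.0, 0.001]
wrist_force: [-0.2, 0.1, 0.2]
gripper_width: 0.058
finger_force: 0.0
```

{"name": "jog_arm", "arguments": {"motion": [[0,0,0,0,0],[0,0,0,0,0],[0,0,0,0,0],[0,0,0,0,0],[0,0,0,0,0],[0,0,0,0,0],[0,0,0,0,0],[0,0,0,0,0]]}}

```text
time_s: 33.6
eef_pos: [0.4735, 0.1508, 0.0511]
ee_rot: [-0.037, 0.999, 0.001, 0.002]
wrist_force: [0.2, 0.5, 5.8]
gripper_width: 0.0349
finger_force: 59.2
```

{"name": "jog_arm", "arguments": {"motion": [[0,0,0,1,0],[0,0,0,3,0],[0,0,0,6,0],[0,-0.5,-4,8,0],[0,-1,-9,8,0],[0,-1.5,-14,8,0],[0,-2,-18,8,0],[0,-2.5,-21,8,0]]}}

```text
time_s: 34.4
eef_pos: [0.4464, -0.0619, 0.1295]
ee_rot: [-0.036, 0.999, 0.0, -0.0]
wrist_force: [0.2, -0.4, -2.9]
gripper_width: 0.035
finger_force: 59.4
```

{"name": "jog_arm", "arguments": {"motion": [[0,0,0,0,0],[0,0,0,0,0],[0,0,0,0,0],[0,0,0,0,0],[0,0,0,0,0],[0,0,0,0,0],[0,0,0,0,0],[0,0,0,0,0]]}}

```text
time_s: 35.2
eef_pos: [0.4474, -0.0596, 0.1292]
ee_rot: [-0.037, 0.999, 0.0, -0.0]
wrist_force: [-0.2, -0.2, -1.5]
gripper_width: 0.0347
finger_force: 59.5
```

{"name": "jog_arm", "arguments": {"motion": [[0,-0.7,-1.5,0,0],[0,-0.7,-2.6,-1,0],[0,-0.7,-2.6,-3,0],[0,-0.7,-2.6,-5,0],[0,-0.7,-2.6,-6.5,0],[0,-0.7,-2.6,-7.3,0],[0,-0.7,-2.6,-7.3,0],[0,-0.7,-2.6,-7.3,0]]}}

```text
time_s: 36.0
eef_pos: [0.4407, -0.086, 0.0567]
ee_rot: [-0.037, 0.999, -0.0, 0.0]
wrist_force: [-0.2, -0.8, 0.2]
gripper_width: 0.0349
finger_force: 59.5
```

{"name": "jog_arm", "arguments": {"motion": [[0,0,0,0,0],[0,0,0,0,0],[0,0,0,0,0],[0,0,0,0,0],[0,0,0,0,0],[0,0,0,0,0],[0,0,0,0,0],[0,0,0,0,0]]}}

```text
time_s: 36.8
eef_pos: [0.4403, -0.0857, 0.0563]
ee_rot: [-0.037, 0.999, 0.0, -0.0]
wrist_force: [-1.1, 0.2, -1.1]
gripper_width: 0.0352
finger_force: 59.5
```

Lower to contact, then release slowly and rise.

{"name": "jog_arm", "arguments": {"motion": [[0,0.05,0.05,-0.3,0],[0,0.05,0.05,-0.6,0],[0,0.05,0.05,-0.8,0],[0,0.05,0.05,-0.9,0],[0,0.05,0.05,-0.9,0],[0,0.05,0.05,-0.9,0],[0,0.05,0.05,-0.9,0],[0,0.05,0.05,-0.9,0]]}}

```text
time_s: 37.6
eef_pos: [0.441, -0.0852, 0.0475]
ee_rot: [-0.037, 0.999, 0.0, 0.0]
wrist_force: [-0.3, -0.3, 1.9]
gripper_width: 0.0352
finger_force: 60.0
```

{"name": "jog_arm", "arguments": {"motion": [[10,0,0,0,0],[30,0,0,0,0],[70,0,0,0,0],[80,0,0,0,0],[80,0,0,0,0],[80,0,0,1,0],[80,0,0,4,0],[80,0,0,8,0]]}}

```text
time_s: 38.4
eef_pos: [0.4397, -0.0854, 0.1272]
ee_rot: [-0.037, 0.999, -0.0, -0.002]
wrist_force: [0.7, 0.7, 0.5]
gripper_width: 0.0684
finger_force: 0.0
```

{"name": "jog_arm", "arguments": {"motion": [[80,0,0,4,0],[80,0,0,8,4],[80,0,3,10,12],[80,0,8,10,20],[80,1,13,10,28],[80,2,18,10,36],[80,3,22,10,44],[80,3.5,26,10,52]]}}

```text
time_s: 39.2
eef_pos: [0.476, 0.1768, 0.228]
ee_rot: [-0.474, 0.88, -0.0, 0.0]
wrist_force: [0.3, -0.4, -0.2]
gripper_width: 0.0681
finger_force: 0.0
```

{"name": "jog_arm", "arguments": {"motion": [[80,0,2,0,8],[80,0,4,0,16],[80,0,5,0,24],[80,0,5.5,0,32],[80,0,5.5,0,32],[80,0,5.5,0,32],[80,0,5.5,0,32],[80,0,5.5,0,32]]}}

```text
time_s: 40.0
eef_pos: [0.4759, 0.2294, 0.2275]
ee_rot: [-0.695, 0.719, 0.0, 0.0]
wrist_force: [-0.1, 0.6, 0.5]
gripper_width: 0.0684
finger_force: 0.0
```

```bash
python3 - <<'E'
from st import *
w=snap('wrist','w12.png');print('jar exp',proj(w,[.479,.2345,.114]))
h=hsv(w);g=w['pixels'].max(2)
u,v=proj(w,[.479,.2345,.114]).astype(int)
print(g[v-63:v+63:9,u-63:u+63:9])
E
```

```text
40.0 [0.4759 0.2294 0.2275] closing 178.11
jar exp [315.78154864 243.78858854]
[[133  27  28  29  25  27  30  31  28  26  26  24  28  21]
 [133  26  25  26  29  30  27  47  30  31  28  28  28  26]
 [134  25  29  24  28  23 103 106 118  91  24  26  30  23]
 [134  28  31  29  29  97 116  83 145 119  27  19  28  22]
 [133  25  29  29  27  71  26  69  58  29  26  25  26  22]
 [132  20  29  27  28  74  79  70  78  79  51  28  52  29]
 [132  28  27  27  23  78  77  97 147  77  78  51  53  31]
 [134  25  24  29  23  78 148 128 104  78  76  54  52  94]
 [135  23  24  26  28  79 138  84 139  90  46  50  30 211]
 [134  24  28  29  24  25  81  77  86  59  53  51  27 239]
 [133  21  26  23  28  77  66  68  69 153  49  54  26 239]
 [134  23  30  32  77  65  74  71  75  71  51  51  31 239]
 [134  22  29  28  69  69  71  71  73  69 119  53  29 239]
 [133  22  24  27  65  66  71  69  66  63 112  51  27 239]]
```

The jar lid is centred where expected. Picking it up.

{"name": "jog_arm", "arguments": {"motion": [[80,0.3,0.4,-3,0],[80,0.3,0.4,-7,0],[80,0.3,0.4,-11,0],[80,0.3,0.4,-14,0],[80,0.3,0.4,-15.5,0],[80,0.3,0.4,-16,0],[80,0.3,0.4,-16,0],[80,0.3,0.4,-16,0]]}}

```text
time_s: 40.85
eef_pos: [0.4798, 0.2343, 0.0693]
ee_rot: [-0.696, 0.718, -0.0, 0.001]
wrist_force: [0.4, 0.5, 0.2]
gripper_width: 0.0685
finger_force: 0.0
```

{"name": "jog_arm", "arguments": {"motion": [[0,0,0,0,0],[0,0,0,0,0],[0,0,0,0,0],[0,0,0,0,0],[0,0,0,0,0],[0,0,0,0,0],[0,0,0,0,0],[0,0,0,0,0]]}}

```text
time_s: 41.65
eef_pos: [0.4793, 0.2342, 0.0687]
ee_rot: [-0.696, 0.718, -0.0, 0.001]
wrist_force: [-2.5, 0.4, 6.6]
gripper_width: 0.0396
finger_force: 60.1
```

{"name": "jog_arm", "arguments": {"motion": [[0,0,0,1,0],[0,0,0,4,0],[0,0,0,8,0],[0,0,0,12,0],[0,0,-3,14,0],[0,-0.5,-7,15,0],[0,-1,-12,15,0],[0,-1,-17,15,0]]}}

```text
time_s: 42.45
eef_pos: [0.4682, 0.0628, 0.218]
ee_rot: [-0.697, 0.717, 0.0, 0.001]
wrist_force: [1.7, -0.3, -1.1]
gripper_width: 0.0396
finger_force: 60.7
```

{"name": "jog_arm", "arguments": {"motion": [[0,-0.3,-5,0,0],[0,-0.7,-10,0,0],[0,-1.2,-15,0,0],[0,-1.8,-20,0,0],[0,-2.2,-23,0,0],[0,-2.2,-23.2,0,0],[0,-2.2,-23.2,0,0],[0,-2.2,-23.2,0,0]]}}

```text
time_s: 43.25
eef_pos: [0.4469, -0.1674, 0.2172]
ee_rot: [-0.696, 0.718, 0.0, 0.0]
wrist_force: [0.3, -0.5, -0.6]
gripper_width: 0.0397
finger_force: 60.7
```

{"name": "jog_arm", "arguments": {"motion": [[0,-0.2,-0.2,-3,0],[0,-0.2,-0.2,-7,0],[0,-0.2,-0.2,-10.5,0],[0,-0.2,-0.2,-13,0],[0,-0.2,-0.2,-14.2,0],[0,-0.2,-0.2,-14.5,0],[0,-0.2,-0.2,-14.5,0],[0,-0.2,-0.2,-14.5,0]]}}

```text
time_s: 44.05
eef_pos: [0.4459, -0.1699, 0.074]
ee_rot: [-0.696, 0.718, -0.001, 0.001]
wrist_force: [-1.0, 0.3, -1.8]
gripper_width: 0.0399
finger_force: 60.7
```

{"name": "jog_arm", "arguments": {"motion": [[0,0,0,0,0],[0,0,0,0,0],[0,0,0,0,0],[0,0,0,0,0],[0,0,0,0,0],[0,0,0,0,0],[0,0,0,0,0],[0,0,0,0,0]]}}

```text
time_s: 44.85
eef_pos: [0.4448, -0.17, 0.0722]
ee_rot: [-0.696, 0.718, 0.0, -0.0]
wrist_force: [-0.6, -0.5, -2.1]
gripper_width: 0.0394
finger_force: 60.7
```

{"name": "jog_arm", "arguments": {"motion": [[0,0,0.1,-0.3,0],[0,0,0.1,-0.5,0],[0,0,0.1,-0.7,0],[0,0,0.1,-0.7,0],[0,0,0.1,-0.7,0],[0,0,0.1,-0.7,0],[0,0,0.1,-0.7,0],[0,0,0.1,-0.7,0]]}}

```text
time_s: 45.65
eef_pos: [0.4448, -0.169, 0.0652]
ee_rot: [-0.696, 0.718, 0.0, -0.0]
wrist_force: [-1.4, -0.0, -1.7]
gripper_width: 0.0397
finger_force: 60.9
```

{"name": "jog_arm", "arguments": {"motion": [[10,0,0,0,0],[30,0,0,0,0],[70,0,0,0,0],[80,0,0,0,0],[80,0,0,0,0],[80,0,0,1,0],[80,0,0,4,0],[80,0,0,8,0]]}}

```text
time_s: 46.45
eef_pos: [0.4438, -0.169, 0.1453]
ee_rot: [-0.696, 0.718, 0.001, -0.001]
wrist_force: [0.5, -1.1, 1.9]
gripper_width: 0.0682
finger_force: 0.0
```

{"name": "jog_arm", "arguments": {"motion": [[80,0,0,4,0],[80,0,1,8,0],[80,0,5,10,0],[80,0.5,10,10,0],[80,1,15,10,0],[80,1.5,20,10,0],[80,2,25,10,0],[80,2.5,30,10,0]]}}

```text
time_s: 47.25
eef_pos: [0.4695, 0.1318, 0.2467]
ee_rot: [-0.696, 0.718, -0.0, 0.001]
wrist_force: [1.2, -0.3, 0.4]
gripper_width: 0.0685
finger_force: 0.0
```

{"name": "jog_arm", "arguments": {"motion": [[80,0.5,5,0,0],[80,1,10,0,0],[80,1.3,15,0,0],[80,1.4,18.2,0,0],[80,1.4,18.2,0,0],[80,1.4,18.2,0,0],[80,1.4,18.2,0,0],[80,1.4,18.2,0,0]]}}

```text
time_s: 48.05
eef_pos: [0.484, 0.3108, 0.2461]
ee_rot: [-0.696, 0.718, -0.0, 0.001]
wrist_force: [0.6, 0.0, 0.3]
gripper_width: 0.0684
finger_force: 0.0
```

```bash
python3 - <<'E'
from st import *
w=snap('wrist','w13.png');P=proj(w,[.4847,.3145,.174]);print('knob exp',P)
g=w['pixels'].min(2);u,v=P.astype(int)
k=np.zeros_like(g);k[v-40:v+40,u-40:u+40]=255
h=hsv(w);m=cv2.inRange(h,(0,0,110),(180,80,255))&k
c=big(m);print(cv2.boundingRect(c),cv2.contourArea(c))
m=mask(h,[4,110,40],[20,255,255]);k[:]=0;k[v-100:v+80,u-80:u+80]=255;c=big(m&k);print('brown',cv2.boundingRect(c))
E
```

```text
48.05 [0.484  0.3108 0.2461] closing 178.17
knob exp [318.97140409 262.68178078]
(317, 253, 15, 14) 134.5
brown (287, 176, 73, 104)
```

{"name": "jog_arm", "arguments": {"motion": [[80,0,0.4,-2,0],[80,0,0.4,-5,0],[80,0,0.4,-8,0],[80,0,0.4,-10,0],[80,0,0.4,-11.2,0],[80,0,0.4,-11.2,0],[80,0,0.4,-11.2,0],[80,0,0.4,-11.2,0]]}}

```text
time_s: 48.9
eef_pos: [0.4844, 0.3161, 0.1351]
ee_rot: [-0.696, 0.718, -0.0, 0.001]
wrist_force: [-0.1, -0.5, -0.7]
gripper_width: 0.0682
finger_force: 0.0
```

{"name": "jog_arm", "arguments": {"motion": [[0,0,0,0,0],[0,0,0,0,0],[0,0,0,0,0],[0,0,0,0,0],[0,0,0,0,0],[0,0,0,0,0],[0,0,0,0,0],[0,0,0,0,0]]}}

```text
time_s: 49.7
eef_pos: [0.4843, 0.316, 0.1349]
ee_rot: [-0.696, 0.718, -0.0, 0.001]
wrist_force: [-1.7, -0.3, 6.1]
gripper_width: 0.0448
finger_force: 61.8
```

{"name": "jog_arm", "arguments": {"motion": [[0,0,0,1,0],[0,0,0,3,0],[0,0,0,6,0],[0,0,-2,8,0],[0,-1,-6,8,0],[0,-2,-10,8,0],[0,-3,-14,8,0],[0,-3.5,-18,8,0]]}}

```text
time_s: 50.5
eef_pos: [0.4478, 0.1344, 0.2135]
ee_rot: [-0.696, 0.718, 0.0, 0.0]
wrist_force: [0.4, 0.3, -1.2]
gripper_width: 0.0451
finger_force: 61.8
```

{"name": "jog_arm", "arguments": {"motion": [[0,-0.5,-4,0,0],[0,-1,-8,0,0],[0,-1.4,-11,0,0],[0,-1.6,-13.3,0,0],[0,-1.6,-13.3,0,0],[0,-1.6,-13.3,0,0],[0,-1.6,-13.3,0,0],[0,-1.6,-13.3,0,0]]}}

```text
time_s: 51.3
eef_pos: [0.4327, 0.0034, 0.2131]
ee_rot: [-0.697, 0.718, 0.0, -0.0]
wrist_force: [-0.1, 1.1, -0.9]
gripper_width: 0.0451
finger_force: 61.8
```

{"name": "jog_arm", "arguments": {"motion": [[0,0.1,-0.2,-2,0],[0,0.1,-0.2,-4,0],[0,0.1,-0.2,-6,0],[0,0.1,-0.2,-7,0],[0,0.1,-0.2,-7.4,0],[0,0.1,-0.2,-7.4,0],[0,0.1,-0.2,-7.4,0],[0,0.1,-0.2,-7.4,0]]}}

```text
time_s: 52.1
eef_pos: [0.4342, 0.0009, 0.1403]
ee_rot: [-0.696, 0.718, -0.0, 0.001]
wrist_force: [-0.3, 0.8, -2.3]
gripper_width: 0.0455
finger_force: 61.8
```

{"name": "jog_arm", "arguments": {"motion": [[0,0,0,0,0],[0,0,0,0,0],[0,0,0,0,0],[0,0,0,0,0],[0,0,0,0,0],[0,0,0,0,0],[0,0,0,0,0],[0,0,0,0,0]]}}

```text
time_s: 52.9
eef_pos: [0.4337, 0.0007, 0.1393]
ee_rot: [-0.696, 0.718, 0.0, -0.0]
wrist_force: [0.0, 0.4, -0.6]
gripper_width: 0.0449
finger_force: 61.8
```

Lower to contact, release, rise, and move away to the right for an unobstructed check.

{"name": "jog_arm", "arguments": {"motion": [[0,0,0.1,-0.3,0],[0,0,0.1,-0.6,0],[0,0,0.1,-0.8,0],[0,0,0.1,-0.8,0],[0,0,0.1,-0.8,0],[0,0,0.1,-0.8,0],[0,0,0.1,-0.8,0],[0,0,0.1,-0.8,0]]}}

```text
time_s: 53.7
eef_pos: [0.4337, 0.0018, 0.1313]
ee_rot: [-0.696, 0.718, 0.0, -0.0]
wrist_force: [-0.2, -0.5, 0.6]
gripper_width: 0.0451
finger_force: 61.9
```

{"name": "jog_arm", "arguments": {"motion": [[10,0,0,0,0],[30,0,0,0,0],[70,0,0,0,0],[80,0,0,0,0],[80,0,0,0,0],[80,0,0,1,0],[80,0,0,4,0],[80,0,0,8,0]]}}

```text
time_s: 54.5
eef_pos: [0.4329, 0.0015, 0.2114]
ee_rot: [-0.696, 0.718, 0.001, -0.001]
wrist_force: [0.2, 0.6, 0.9]
gripper_width: 0.0684
finger_force: 0.0
```

{"name": "jog_arm", "arguments": {"motion": [[80,0,0,3,0],[80,0,1,6,0],[80,-1,5,7,0],[80,-3,10,7,0],[80,-5,15,7,0],[80,-7,20,7,0],[80,-9,25,7,0],[80,-11,30,7,0]]}}

```text
time_s: 55.3
eef_pos: [0.3297, 0.2856, 0.2826]
ee_rot: [-0.696, 0.718, 0.0, 0.001]
wrist_force: [0.7, 0.5, 0.8]
gripper_width: 0.0684
finger_force: 0.0
```

{"name": "jog_arm", "arguments": {"motion": [[80,-1,3,0,0],[80,-2,6,0,0],[80,-4,10,0,0],[80,-4,12,0,0],[80,-4,12,0,0],[80,-4,12,0,0],[80,-4,12,0,0],[80,-4,12,0,0]]}}

```text
time_s: 56.1
eef_pos: [0.2913, 0.4032, 0.282]
ee_rot: [-0.696, 0.718, 0.0, 0.001]
wrist_force: [-0.1, 0.8, -0.0]
gripper_width: 0.0683
finger_force: 0.0
```

```bash
python3 - <<'E'
from st import *
t=snap('top','t14.png');sd=snap('side','s14.png')
a=cv2.imread('pics/top0.png');b=cv2.imread('pics/t14.png');d=cv2.absdiff(a,b).max(2)
print('top diff around objects (rows/cols >40):',(d[295:330,265:400]>40).sum())
g=lambda im:cv2.cvtColor(im,cv2.COLOR_BGR2HSV)
for n,im in(('0',a),('14',b)):
    h=g(im)
    for nm,(x0,y0,x1,y1,lo,hi) in dict(knob=(275,300,305,325,(0,0,110),(180,70,255)),cap=(318,300,338,322,(0,0,100),(180,60,255)),lid=(350,295,382,322,(10,50,40),(30,255,255))).items():
        m=cv2.inRange(h[y0:y1,x0:x1],lo,hi);M=cv2.moments(m,True);print(n,nm,M['m00'],(round(M['m10']/max(M['m00'],1)+x0,1),round(M['m01']/max(M['m00'],1)+y0,1)))
A=cv2.imread('pics/side0.png');B=cv2.imread('pics/s14.png')
D=cv2.absdiff(A,B).max(2)>40;print('side diff objects',D[195:330,350:425].sum(),'mug',D[220:285,200:258].sum(), 'arm cols',np.flatnonzero(D.any(0))[[0,-1]])
pads(t,(260,285,400,335))
# pin in side: barrel pale mask
h=hsv(sd);w=np.zeros((480,640),np.uint8);w[90:215,365:465]=255
m=mask(h,[14,40,110],[30,150,255])&w;c=big(m);print('barrel side',cv2.minAreaRect(c))
th=np.radians(3.9);dd=np.array([np.sin(th),np.cos(th),0])
for z in(.061,.071): print(z,[proj(sd,np.array([.4873,-.3608,z])+k*dd).round(1).tolist() for k in(-.08,0,.08)])
E
```

```text
56.1 [0.2913 0.4032 0.282 ] closing 178.18
top diff around objects (rows/cols >40): 2336
0 knob 104.0 (284.6, 310.0)
0 cap 251.0 (326.6, 310.6)
0 lid 203.0 (367.0, 305.9)
14 knob 110.0 (284.7, 310.0)
14 cap 246.0 (326.8, 310.1)
14 lid 210.0 (367.0, 306.5)
side diff objects 4380 mug 0 arm cols [131 639]
red 401 [ 0.4437 -0.169 ] 0.0032
blue 481 [ 0.4381 -0.0841] 0.003
green 175 [0.4331 0.0012] 0.0039
barrel side ((417.19134521484375, 149.41845703125), (18.950172424316406, 58.17731475830078), 33.231712341308594)
0.061 [[428.9, 130.4], [414.8, 153.2], [399.6, 177.7]]
0.071 [[429.7, 127.0], [415.5, 149.9], [400.3, 174.4]]
```

```bash
python3 -c "
from station import robot
print(robot.close_job())"
```

```text
the job is handed in; nothing more can be done
None
```

I handed the job in at about 56 s: by the last camera check the mill, shaker and jar are back on their own pads to within about 1–2 mm and the mug has not moved; the pin is in the stand and released, though how far down it sits I could only check roughly.

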